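# Let the display cover down on its ratchet winder

## Robot

A 6-joint arm with a two-finger parallel gripper is mounted at the origin on the work surface. World frame = base frame: x ahead of the robot, y to its left, z up, the work surface at z = 0. Lengths are in m, angles in degrees, forces in N, time in s.
With the tool pointing down it reaches from about 0.25 to 0.725 m from the base axis. Payload 9.7 kg.
Tool frame: the origin (TCP) lies between the finger pads; the fingertips stand 11 mm ahead of it and the grasp point (between the pads) lies 8 mm behind it; z points along the fingers, x is the direction in which the jaws open and shut, and the axes are right-handed (so a half turn about z gives the same grasp; the last joint's range is limited). The gripper opens to 85 mm and grips with 20 to 120 N. Pads are 22 mm wide; open, the fingers measure 114 mm over their backs; the gripper's body (76 mm by 85 mm) begins 54 mm behind the grasp point. The pads swing forward as they close: fully open they stand 13 mm farther back than shut.
Start: joints at [-68.927, 4.979, 10.078, 95.1, 0, 90], TCP at [0.198, -0.513, 0.219] pointing down, gripper open.
Joint ranges: [-179.16, 179.16], [-48.56, 103.87], [-65.8, 70.77], [-126.05, 130.52], [-82.76, 87.17], [-180, 180]. Speed limits (degrees/s): [127.2, 127.2, 147.25, 180, 180, 180].

## Interface

Orientations are given as [roll, pitch, yaw] about the fixed x, y, z axes, in that order (R = Rz(yaw) Ry(pitch) Rx(roll)).
In Python, from workcell import get_obs, camera, job_done gives the robot as it stands.
- The arm moves only by the tool arm_command, never from a script. Its argument "increments" is a list of rows, each a list of 2 entries, a list of its own where there are three numbers: the shift along the tool's x, y, z in units of 25 mm (1.0 is 25 mm), then the turn about the tool's z in units of 6 degrees (1.0 is 6 degrees). In form: [[[dx, dy, dz], roll], ...]. A call has 1 to 5 rows; each row is the pose to reach, as a shift and turn from the pose measured when the call began, along the tool's axes at that moment; what a row does not reach only later rows make up. A row lasts 1/10 s, in which the tool goes at most 50 mm and 8.59 degrees, less where a joint would pass 70% of its speed; a pose out of reach is approached as far as the arm can. A call with a gripper value outside its range is refused whole. "claw" is the closure, from -1 (fully open) to 1 (shut), so that 0 is half open, set as the call begins (left out, the last holds). The fingers move at their own pace and stop on an object; "force" is the grip in N (left out, the last holds). Time passes only in rows, so rows that repeat a pose let the fingers close. It gives the time, the measured TCP pose, the force and the opening at its end, in the units of the state.
- get_obs(): the state, without advancing time (a new reading comes with each control period).
- camera(name): name is "scene" or "top"; returns a dict with "frame" (400x640x3 uint8, red, green, blue), "range_z" (400x640 float32, m along the optical axis (not along the pixel's ray), 0 where there is no reading), "K" (3x3 intrinsics, pixels), "k1" (the pictures are not rectified: a ray, as slopes to the right and down, at radius r is drawn at 1 + k1 r^2 times it, then the intrinsics apply), "R" (3x3) and "t" (3): a world point X has camera coordinates R X + t. Camera axes: x right, y down, z forward; pixel columns grow to the right and rows downward; lengths in m; the calibration is good to about 2 mm. A picture is of the moment at which its call begins.
- job_done(): hands the job in, once; it reports no verdict.
The state is a dict: "time": time; "q": joint angles; "qd": joint speeds; "joint_efforts": joint torques, N m; "ee_pos": TCP position; "tcp_rot": TCP orientation; "wrist_force": force on the tool from outside, world axes, zero at the start; "torque": the same for the moment, N m; "opening": finger opening in m.
Only numpy, scipy, OpenCV 4.12 (cv2) and the standard library are available. Lean on these libraries where they do the work, as an engineer would, in place of code of your own. Each camera call takes 0.05 s, during which the arm holds its last target.

## Task

Close the clear cover over the purple paperweight: take the red tab of that stand's winder pawl, lift the pawl out of the ratchet and keep it lifted while the crank turns back slowly under the cover's weight until the cover is fully down on its plinth. Then let the pawl back down into the ratchet and let go; leave the other stand, with the green paperweight, as it is.

Things in the scene. Friction and masses are not known exactly. Their poses are not given: they have to be found in the camera images.
- tab_a (a point): Centre of the red pawl tab, purple paperweight's stand (left or right). Upright plate, 10 mm along its y, 24 along x, 34 tall; sides (60 mm) and top clear. Seated: 173 mm above the table, z up, x level to the cover. Hinge pin: along y, 111 mm on in +x, 17 mm higher. Raise it straight up 34 mm (it tilts 0.3 rad about y); clear of teeth at 23 mm, stop at 50 mm; 1-4 N; springs back.
- cover_a (a joint): Height (m) above fully down (0) of the clear cover, 118 mm square and 120 tall, over the purple paperweight; starts about 0.04 to 0.08. A damped crank and rack carry it: pawl lifted, it sinks by itself at 10 to 17 mm/s as the crank (black knob, clear of the tab) turns back 1 rad per 16 mm; pawl let down, it is caught within 8.4 mm. Cover centre: 205 mm from the tab along its x, 21 mm to +y.
- covertop_b (a point): Middle of the top of the other stand's clear cover (over the green paperweight), which is to stay raised; it would be 150 mm above the table if fully down. Size and layout as the first stand.
- purple_mid (a point): Centre of the loose purple paperweight with red spots, a flat-footed glass ball 65 mm across and 59 mm tall, on the blue plinth (top 30 mm above the table) under the cover that is to come down; it need not be touched.

How it is judged:
By the outcome, as a careful person would: the job done as asked, in the order asked, and still so for the second after the job is handed in, with the robot touching nothing.
It also fails if it takes over 51 s, if anything falls off the work surface, if the arm or the gripper's body presses on something with over 40 N, if the wrist force passes 120 N, or if a joint passes its speed limit or range.

## Working session

There is one attempt and no reset: what is moved stays moved. The work goes in short steps, Python scripts to look and compute and a tool call to move; the robot and the scene stay as the last step left them, time stands still between calls to the robot, and variables do not carry over. Pictures are saved under pics/ and viewed, and the job is handed in when it is done.

Besides the shell and the picture viewer there is one more tool, called after "Call:" by a JSON object that holds its "api" and its "payload", one argument or row to a line. arm_command: Moves the arm, as the interface text tells. Its arguments: {"type":"object","properties":{"increments":{"type":"array"},"claw":{"type":"number"},"force":{"type":"number"}},"required":["increments"]}

```bash
mkdir -p pics; ls; cat > h.py <<'E'
import numpy as np, cv2
from workcell import get_obs, camera
def pix2w(c,u,v,z=None):
    K=np.array(c['K']);k1=c['k1'];R=np.array(c['R']);t=np.array(c['t'])
    x=(u-K[0,2])/K[0,0];y=(v-K[1,2])/K[1,1]
    a=cv2.undistortPoints(np.array([[[u,v]]],float),K,np.array([k1,0,0,0.]))[0,0]
    d=R.T@np.array([a[0],a[1],1.]);o=-R.T@t
    return o,d
def atdepth(c,u,v,r=1):
    o,d=pix2w(c,u,v); p=c['range_z'][int(v)-r:int(v)+r+1,int(u)-r:int(u)+r+1]; p=p[p>0]
    return o+d*np.median(p) if len(p) else None
def tri(c1,p1,c2,p2):
    o1,d1=pix2w(c1,*p1);o2,d2=pix2w(c2,*p2)
    A=np.stack([d1,-d2],1);s=np.linalg.lstsq(A,o2-o1,rcond=None)[0]
    a=o1+d1*s[0];b=o2+d2*s[1];return (a+b)/2,np.linalg.norm(a-b)
E
python3 - <<'E'
from h import *
import pickle
o=get_obs();print(o)
for n in('scene','top'):
    c=camera(n);pickle.dump(c,open(n+'.pkl','wb'));cv2.imwrite(f'pics/{n}0.png',c['frame'][:,:,::-1]);print(n,c['K'],c['k1'],c['R'],c['t'])
E
```

```text
pics
{'time': 0.0, 'q': array([-6.89271485e+01,  5.00967542e+00,  1.00337353e+01,  9.50991148e+01,
        1.44130037e-03,  8.99994451e+01]), 'qd': array([-0.03382378, -0.14383865,  0.10616711,  0.10853888, -0.05106952,
       -0.07932035]), 'joint_efforts': array([ 1.61519069e-04, -5.20383990e+01,  4.64807618e+01,  1.61581003e-02,
        6.52656195e-05,  4.57762170e-06]), 'ee_pos': array([ 0.19767282, -0.51298392,  0.21839031]), 'tcp_rot': array([-1.79998558e+02,  7.50548782e-02, -6.89265936e+01]), 'wrist_force': array([-0.17237112, -0.76096814,  0.12005659]), 'torque': array([ 0.00215574, -0.05796138,  0.00162597]), 'opening': 0.08548720764943296}
scene [[414.49022835   0.         309.6020318 ]
 [  0.         414.49022835 199.08985244]
 [  0.           0.           1.        ]] -0.046074297552845665 [[ 0.61567115  0.78796732  0.00751917]
 [ 0.52249934 -0.40107017 -0.75242087]
 [-0.58986734  0.46717258 -0.65863973]] [-0.37053552 -0.20464272  1.53710134]
top [[501.5737936    0.         326.32129285]
 [  0.         501.5737936  198.9652473 ]
 [  0.           0.           1.        ]] -0.04094860465375032 [[ 0.02039962 -0.99953774  0.02254242]
 [-0.99933188 -0.02106895 -0.02986445]
 [ 0.03032559 -0.02191814 -0.99929973]] [-0.04372483  0.59195859  1.42235919]
```

View pics/scene0.png

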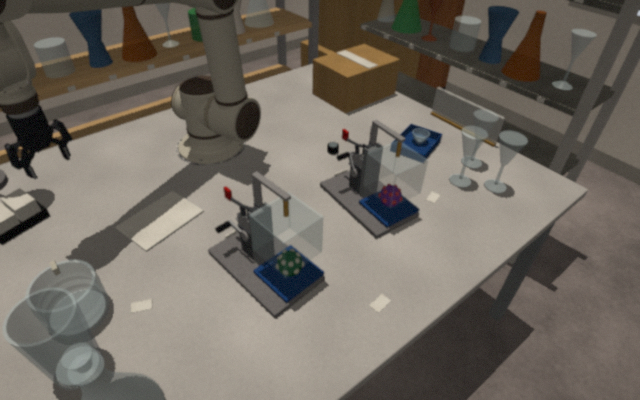

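View pics/top0.png

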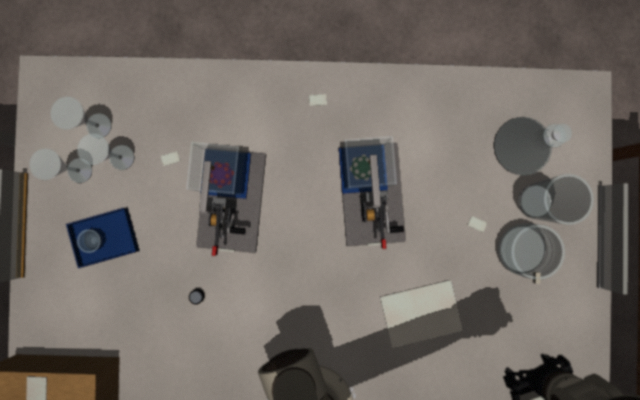

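The purple stand is on the left: its red tab is near scene (345,134) and top (214,251). The green stand's tab is at scene (228,193) and top (384,244). I'll enlarge both views.

```bash
python3 - <<'E'
from h import *
import pickle
s=pickle.load(open('scene.pkl','rb'));t=pickle.load(open('top.pkl','rb'))
a=cv2.resize(s['frame'][110:240,310:440,::-1],None,fx=4.5,fy=4.5,interpolation=cv2.INTER_CUBIC)
cv2.imwrite('pics/sc1.png',a)
a=cv2.resize(t['frame'][135:265,180:280,::-1],None,fx=4.5,fy=4.5,interpolation=cv2.INTER_CUBIC)
cv2.imwrite('pics/tc1.png',a)
def red(c,box):
    u0,u1,v0,v1=box;f=c['frame'][v0:v1,u0:u1].astype(int)
    m=(f[...,0]>90)&(f[...,0]>2.2*f[...,1])&(f[...,0]>2.2*f[...,2])
    v,u=np.nonzero(m);print(len(u),u.min()+u0,u.max()+u0,v.min()+v0,v.max()+v0); return u.mean()+u0,v.mean()+v0
for b1,b2 in(((335,357,122,146),(205,225,240,262)),((218,238,180,206),(374,394,234,256))):
    p=red(s,b1);q=red(t,b2);print(p,q,tri(s,p,t,q),atdepth(s,*p),atdepth(t,*q))
E
```

```text
10 343 347 130 132
27 212 215 246 254
(np.float64(344.8), np.float64(131.0)) (np.float64(213.85185185185185), np.float64(250.55555555555554)) (array([0.45339746, 0.25002875, 0.1859563 ]), np.float64(0.0009674574518486413)) [0.45425221 0.24987255 0.18647124] [0.45322303 0.24930683 0.18768921]
17 224 229 187 191
32 382 385 239 247
(np.float64(226.58823529411765), np.float64(189.2941176470588)) (np.float64(383.5), np.float64(243.21875)) (array([ 0.47941177, -0.17324232,  0.18632853]), np.float64(0.0006612811051057112)) [ 0.48085998 -0.17423267  0.18780545] [ 0.47968495 -0.17269544  0.18820302]
```

View pics/sc1.png

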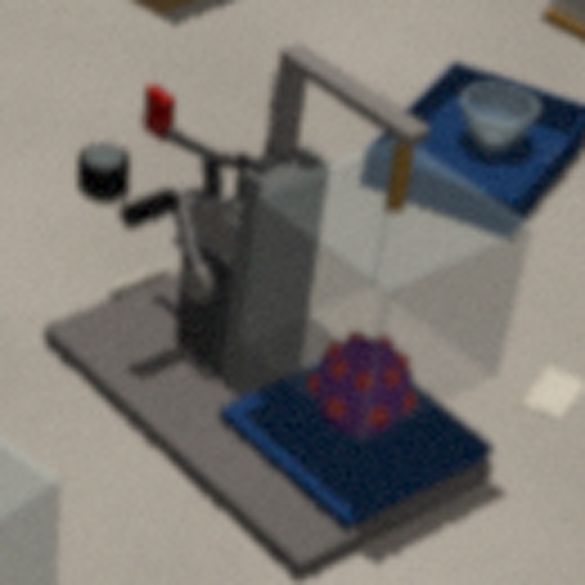

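View pics/tc1.png

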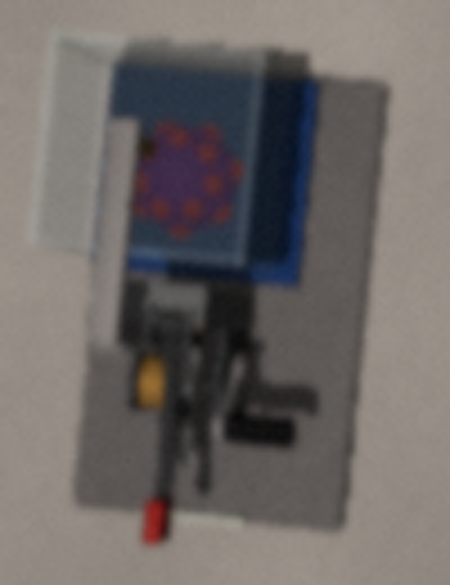

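```bash
python3 - <<'E'
from h import *
import pickle
s=pickle.load(open('scene.pkl','rb'));t=pickle.load(open('top.pkl','rb'))
T=lambda x,y:(180+(x+.5)/4.5-.5,135+(y+.5)/4.5-.5)
def atz(c,p,z):
    o,d=pix2w(c,*p);return o+d*(z-o[2])/d[2]
# plate edges
z=.01
A=atz(t,T(387,82),z);B=atz(t,T(342,530),z);C=atz(t,T(76,505),z)
print(A,B,C,'yaw',np.degrees(np.arctan2(*(A-B)[1::-1])),np.degrees(np.arctan2(*(C-B)[1::-1]))-90)
# bridge beam edges depth
for q in((120,125),(112,340),(190,340),(170,400),(155,500),(260,430),(170,180),(155,515),(155,535)):
    print(q,atdepth(t,*T(*q)))
for u,v in((333,144),(333,149)):print('cyl',atdepth(s,u,v))
print('cyl top',atdepth(t,196,295))
top=tri(s,(345.2-.3,110+88/4.5),t,T(156,505));print(top)
# arm direction
for q in((165,480),(172,400),(178,330)):print(atz(t,T(*q),.19))
y=np.radians(-6)
tab=np.array([.4534,.250,.173])
# purple ball
S=lambda x,y:(310+(x+.5)/4.5-.5,110+(y+.5)/4.5-.5)
print('ball',tri(s,S(363,385),t,T(188,178)),atdepth(t,*T(188,178)))
for yaw in(-3,-5,-7):
    y=np.radians(yaw);print(yaw,tab[:2]+205e-3*np.array([np.cos(y),np.sin(y)])+.021*np.array([-np.sin(y),np.cos(y)]))
E
```

```text
[0.7208392  0.14465077 0.01      ] [0.4367987  0.16620966 0.01      ] [0.44910263 0.33416078 0.01      ] yaw -4.340470068253692 -4.1899451423116005
(120, 125) [0.66459557 0.2567976  0.26669454]
(112, 340) [0.55281382 0.25837094 0.26413793]
(190, 340) [0.55390845 0.23016657 0.19788893]
(170, 400) [0.52030083 0.2444202  0.17642372]
(155, 500) [0.46397748 0.25278427 0.16919148]
(260, 430) [0.50378388 0.19751576 0.15256422]
(170, 180) [0.64101068 0.24191596 0.20604314]
(155, 515) [0.45696116 0.24887266 0.18780108]
(155, 535) [0.44580092 0.2489365  0.18608388]
cyl [0.31159716 0.33328096 0.03006008]
cyl [0.32875201 0.31902433 0.02362419]
cyl top [0.31621795 0.32744275 0.03032934]
(array([0.46193229, 0.24508613, 0.19729386]), np.float64(0.003815489700765571))
[0.4764942  0.24341576 0.19      ]
[0.52063562 0.24069093 0.19      ]
[0.55931891 0.23839451 0.19      ]
ball (array([0.65468301, 0.261189  , 0.05880753]), np.float64(0.0036661600068822685)) [0.64229131 0.23206343 0.20635477]
-3 [0.65921811 0.26024235]
-5 [0.65945018 0.25305316]
-7 [0.65943122 0.24586025]
```

```bash
cat > go.py <<'E'
import sys
from h import *
from scipy.spatial.transform import Rotation as Ro
o=get_obs();p=o['ee_pos'];R=Ro.from_euler('xyz',o['tcp_rot'],degrees=True)
def sh(w,yaw=-94):
    return np.round(R.inv().apply(np.array(w)-p)/.025,2),round(-(yaw-o['tcp_rot'][2])/6,2)
print(round(o['time'],2),p.round(4),o['tcp_rot'].round(2),o['wrist_force'].round(1),round(o['opening'],4))
if len(sys.argv)>3: print(sh([float(x) for x in sys.argv[1:4]]))
E
python3 go.py 0.453 0.249 0.26
```

```text
0.1 [ 0.1977 -0.513   0.2185] [ 1.800e+02  7.000e-02 -6.893e+01] [ 0.6  0.3 -0.3] 0.0855
(array([-24.77, -20.49,  -1.63]), np.float64(4.18))
```

Call:
{"api": "arm_command", "payload": {
  "increments": [
    [[-1.4,-1.2,-0.6],0],
    [[-2.9,-2.4,-1.2],0],
    [[-4.4,-3.6,-1.6],0],
    [[-5.9,-4.8,-1.6],0],
    [[-7.3,-6.0,-1.6],0]
  ],
  "claw": -0.2,
  "force": 25
}}

```text
time: 0.6
ee_pos: [0.2721, -0.287, 0.2588]
tcp_rot: [-180.0, 0.0, -69.0]
wrist_force: [1.6, 0.1, 0.8]
opening: 0.0513
```

```bash
python3 go.py 0.453 0.249 0.26
```

```text
0.6 [ 0.2721 -0.287   0.2588] [-1.7998e+02  4.0000e-02 -6.8960e+01] [1.6 0.1 0.8] 0.0513
(array([-17.41, -14.45,  -0.03]), np.float64(4.17))
```

Call:
{"api": "arm_command", "payload": {
  "increments": [
    [[-1.5,-1.2,0],0],
    [[-3.0,-2.4,0],0],
    [[-4.5,-3.6,0],0],
    [[-6.0,-4.9,0],0],
    [[-7.5,-6.2,0],0]
  ]
}}

```text
time: 1.1
ee_pos: [0.3494, -0.0545, 0.259]
tcp_rot: [-179.9, 0.0, -69.0]
wrist_force: [1.2, -1.7, 0.1]
opening: 0.0515
```

Call:
{"api": "arm_command", "payload": {
  "increments": [
    [[-1.5,-1.2,0],0.5],
    [[-3.0,-2.4,0],1.4],
    [[-4.5,-3.6,0],2.3],
    [[-6.0,-4.9,0],3.2],
    [[-7.3,-6.1,0],4.17]
  ]
}}

```text
time: 1.6
ee_pos: [0.4216, 0.0356, 0.2585]
tcp_rot: [179.8, 3.5, -87.6]
wrist_force: [0.2, -0.8, 0.4]
opening: 0.0512
```

```bash
python3 go.py 0.453 0.249 0.23
```

```text
1.6 [0.4216 0.0356 0.2585] [179.8    3.52 -87.59] [ 0.2 -0.8  0.4] 0.0512
(array([-8.39, -1.62,  1.65]), np.float64(1.07))
```

Call:
{"api": "arm_command", "payload": {
  "increments": [
    [[0,0,0],0],
    [[0,0,0],0]
  ]
}}

```text
time: 1.8
ee_pos: [0.4215, 0.0354, 0.258]
tcp_rot: [179.7, 3.5, -87.6]
wrist_force: [-1.0, 0.3, -0.3]
opening: 0.051
```

```bash
python3 go.py 0.453 0.249 0.25; python3 -c "
from h import *
o=get_obs();print(o['q'],o['qd'])"
```

```text
1.8 [0.4215 0.0354 0.258 ] [179.74   3.52 -87.62] [-1.   0.3 -0.3] 0.051
(array([-8.45, -1.62,  0.83]), np.float64(1.06))
[  2.33185614 -10.94719874  -0.85391453 100.36139518   3.52121221
 179.93262438] [ 0.76235727 -0.85058871 -0.2210674   0.20376563 -0.11801155  0.09804102]
```

Joint 6 reached its limit at 180° and left a 3.5° tilt in the tool. I'll turn the other way and take the grasp a half turn round. At the opposite limit I can also take the tilt out.

Call:
{"api": "arm_command", "payload": {
  "increments": [
    [[0,0,0],-1.4],
    [[0,0,0],-2.8],
    [[0,0,0],-4.2],
    [[0,0,0],-5.6],
    [[0,0,0],-7.0]
  ]
}}

```text
time: 2.3
ee_pos: [0.4211, 0.0359, 0.2581]
tcp_rot: [-177.8, 2.8, -45.1]
wrist_force: [-1.0, 0.4, -0.3]
opening: 0.0512
```

```bash
python3 -c "
from h import *
o=get_obs();print(o['q'],o['tcp_rot'],o['ee_pos'])"
```

```text
[  2.39288831 -11.00771996  -0.88979054 100.37564337   3.52019564
 137.5861337 ] [-177.81439251    2.77217579  -45.14827423] [0.42106212 0.03585949 0.25811465]
```

Call:
{"api": "arm_command", "payload": {
  "increments": [
    [[0,0,0],-1.4],
    [[0,0,0],-2.8],
    [[0,0,0],-4.2],
    [[0,0,0],-5.6],
    [[0,0,0],-7.1]
  ]
}}

```text
time: 2.8
ee_pos: [0.4207, 0.0363, 0.2582]
tcp_rot: [-176.5, 0.6, -2.6]
wrist_force: [-0.1, -0.2, 0.6]
opening: 0.0512
```

Call:
{"api": "arm_command", "payload": {
  "increments": [
    [[0,0,0],-1.4],
    [[0,0,0],-2.8],
    [[0,0,0],-4.2],
    [[0,0,0],-5.6],
    [[0,0,0],-7.1]
  ]
}}

```text
time: 3.3
ee_pos: [0.4202, 0.0366, 0.2583]
tcp_rot: [-177.1, -1.9, 39.9]
wrist_force: [0.0, -0.1, 0.4]
opening: 0.0513
```

Call:
{"api": "arm_command", "payload": {
  "increments": [
    [[0,0,0],-1.4],
    [[0,0,0],-2.8],
    [[0,0,0],-4.2],
    [[0,0,0],-5.6],
    [[0,0,0],-7.1]
  ]
}}

```text
time: 3.8
ee_pos: [0.4198, 0.037, 0.2585]
tcp_rot: [-179.2, -3.4, 82.6]
wrist_force: [-0.1, -0.0, 0.9]
opening: 0.0512
```

Call:
{"api": "arm_command", "payload": {
  "increments": [
    [[0,0,0],-1.4],
    [[0,0,0],-2.8],
    [[0,0,0],-4.2],
    [[0,0,0],-5.6],
    [[0,0,0],-7.1]
  ]
}}

```text
time: 4.3
ee_pos: [0.4194, 0.0374, 0.2586]
tcp_rot: [178.3, -3.1, 125.3]
wrist_force: [-1.1, 0.2, 0.5]
opening: 0.0514
```

Call:
{"api": "arm_command", "payload": {
  "increments": [
    [[0,0,0],-1.4],
    [[0,0,0],-2.8],
    [[0,0,0],-4.2],
    [[0,0,0],-5.6],
    [[0,0,0],-7.1]
  ]
}}

```text
time: 4.8
ee_pos: [0.419, 0.0379, 0.2587]
tcp_rot: [176.7, -1.1, 167.8]
wrist_force: [-1.1, -0.0, -0.1]
opening: 0.0512
```

Call:
{"api": "arm_command", "payload": {
  "increments": [
    [[0,0,0],-1.4],
    [[0,0,0],-2.8],
    [[0,0,0],-4.2],
    [[0,0,0],-5.6],
    [[0,0,0],-7.1]
  ]
}}

```text
time: 5.3
ee_pos: [0.4186, 0.0382, 0.2589]
tcp_rot: [176.8, 1.5, -149.6]
wrist_force: [0.1, 0.0, -0.1]
opening: 0.051
```

Call:
{"api": "arm_command", "payload": {
  "increments": [
    [[0,0,0],-1.4],
    [[0,0,0],-2.8],
    [[0,0,0],-4.2],
    [[0,0,0],-5.6],
    [[0,0,0],-7.1]
  ]
}}

```text
time: 5.8
ee_pos: [0.4182, 0.0386, 0.259]
tcp_rot: [178.7, 3.2, -107.0]
wrist_force: [0.8, -0.6, 1.0]
opening: 0.0512
```

```bash
python3 -c "
from h import *
o=get_obs();print(o['q'],o['tcp_rot'],o['ee_pos'])"
```

```text
[   2.81337068  -11.41606896   -1.13026521  100.45648075    3.48750048
 -160.20351787] [ 178.65674941    3.22324929 -107.02610233] [0.41815865 0.03864991 0.25899692]
```

Call:
{"api": "arm_command", "payload": {
  "increments": [
    [[0,0,0],-1.4],
    [[0,0,0],-2.8],
    [[0,0,0],-4.2],
    [[0,0,0],-5.6],
    [[0,0,0],-7.0]
  ]
}}

```text
time: 6.3
ee_pos: [0.3984, 0.1094, 0.2589]
tcp_rot: [-179.2, -0.5, -74.3]
wrist_force: [0.6, -0.1, 0.5]
opening: 0.0512
```

```bash
python3 -c "
from h import *
o=get_obs();print(o['q'],o['tcp_rot'],o['ee_pos'])"
```

```text
[  15.7174384   -13.18683914   -2.54115533   99.89206502   -0.51486929
 -179.94016311] [-179.24581356   -0.51403742  -74.34916785] [0.39844688 0.10935484 0.2588919 ]
```

Call:
{"api": "arm_command", "payload": {
  "increments": [
    [[0,0,0],1.4],
    [[0,0,0],2.8],
    [[0,0,0],4.2],
    [[0,0,0],5.6],
    [[0,0,0],7.1]
  ]
}}

```text
time: 6.8
ee_pos: [0.398, 0.1097, 0.259]
tcp_rot: [-179.1, 0.1, -116.8]
wrist_force: [-0.4, -0.0, -0.3]
opening: 0.0513
```

Call:
{"api": "arm_command", "payload": {
  "increments": [
    [[0,0,0],1.4],
    [[0,0,0],2.8],
    [[0,0,0],4.2],
    [[0,0,0],5.6],
    [[0,0,0],7.1]
  ]
}}

```text
time: 7.3
ee_pos: [0.3975, 0.11, 0.2591]
tcp_rot: [-179.4, 0.7, -159.3]
wrist_force: [0.3, 0.2, -0.2]
opening: 0.0515
```

Call:
{"api": "arm_command", "payload": {
  "increments": [
    [[0,0,0],1.4],
    [[0,0,0],2.8],
    [[0,0,0],4.2],
    [[0,0,0],5.6],
    [[0,0,0],7.1]
  ]
}}

```text
time: 7.8
ee_pos: [0.397, 0.1103, 0.2593]
tcp_rot: [179.9, 1.0, 158.2]
wrist_force: [0.2, 0.7, 0.2]
opening: 0.0507
```

Call:
{"api": "arm_command", "payload": {
  "increments": [
    [[0,0,0],1.4],
    [[0,0,0],2.8],
    [[0,0,0],4.2],
    [[0,0,0],5.6],
    [[0,0,0],7.1]
  ]
}}

```text
time: 8.3
ee_pos: [0.3965, 0.1106, 0.2594]
tcp_rot: [179.3, 0.7, 115.7]
wrist_force: [-0.7, 0.1, -0.2]
opening: 0.0513
```

```bash
sed -i 's/yaw=-94/yaw=86/' go.py; python3 go.py .453 .249 .235; python3 -c "
from h import *
o=get_obs();print(o['q'],o['tcp_rot'],o['ee_pos'])"
```

```text
8.3 [0.3965 0.1106 0.2594] [179.29   0.66 115.73] [-0.7  0.1 -0.2] 0.0513
(array([4.02, 4.43, 0.98]), np.float64(4.95))
[ 15.9655593  -13.42805884  -2.67862449  99.9422594   -0.52883571
  -9.76845851] [179.29420562   0.65807013 115.72623935] [0.39650203 0.11058409 0.25940205]
```

Call:
{"api": "arm_command", "payload": {
  "increments": [
    [[0.8,0.9,0.2],1],
    [[1.6,1.8,0.4],2],
    [[2.4,2.7,0.6],3],
    [[3.2,3.5,0.8],4],
    [[4.0,4.4,1.0],4.95]
  ]
}}

```text
time: 8.8
ee_pos: [0.4522, 0.2497, 0.2346]
tcp_rot: [179.0, 0.2, 85.8]
wrist_force: [1.2, -0.0, -0.7]
opening: 0.0513
```

```bash
python3 go.py .453 .249 .170; python3 - <<'E'
from h import *
import pickle
for n in('scene','top'):
    c=camera(n);pickle.dump(c,open(n+'.pkl','wb'))
    b=(300,420,70,200) if n=='scene' else (160,280,190,300)
    cv2.imwrite(f'pics/{n}2.png',cv2.resize(c['frame'][b[2]:b[3],b[0]:b[1],::-1],None,fx=4.5,fy=4.5,interpolation=cv2.INTER_CUBIC))
E
```

```text
8.8 [0.4522 0.2497 0.2346] [179.05   0.22  85.85] [ 1.2 -0.  -0.7] 0.0513
(array([-0.02, -0.01,  2.58]), np.float64(-0.03))
```

View pics/scene2.png

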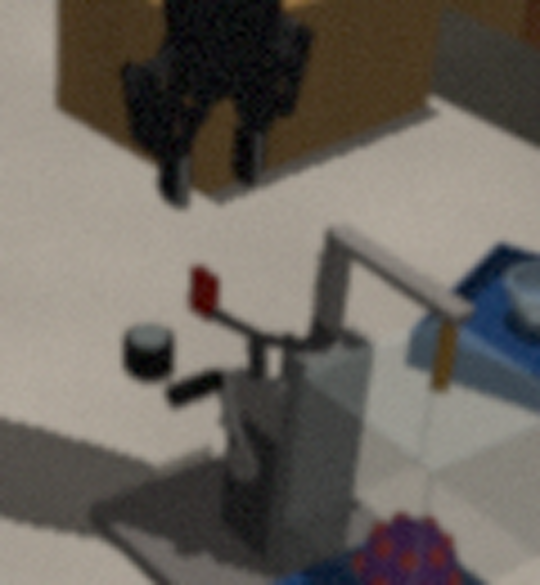

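View pics/top2.png

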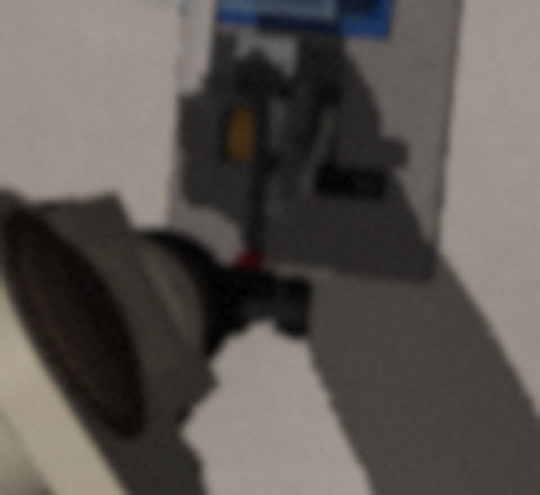

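The open fingers straddle the tab from above: fingertips at crop (175,200) and (247,180), tab at (204,290). I'll go down now.

Call:
{"api": "arm_command", "payload": {
  "increments": [
    [[0,0,0.7],0],
    [[0,0,1.4],0],
    [[0,0,2.0],0],
    [[0,0,2.6],0],
    [[0,0,2.6],0]
  ]
}}

```text
time: 9.4
ee_pos: [0.4522, 0.2499, 0.1663]
tcp_rot: [179.3, 0.4, 86.1]
wrist_force: [-0.2, -0.2, 0.9]
opening: 0.0511
```

```bash
python3 go.py .453 .249 .168; python3 - <<'E'
from h import *
for n in('scene','top'):
    c=camera(n)
    b=(300,420,70,200) if n=='scene' else (160,280,190,300)
    cv2.imwrite(f'pics/{n}3.png',cv2.resize(c['frame'][b[2]:b[3],b[0]:b[1],::-1],None,fx=4.5,fy=4.5,interpolation=cv2.INTER_CUBIC))
E
```

```text
9.4 [0.4522 0.2499 0.1663] [179.3    0.35  86.09] [-0.2 -0.2  0.9] 0.0511
(array([-0.04,  0.04, -0.07]), np.float64(0.02))
```

View pics/scene3.png

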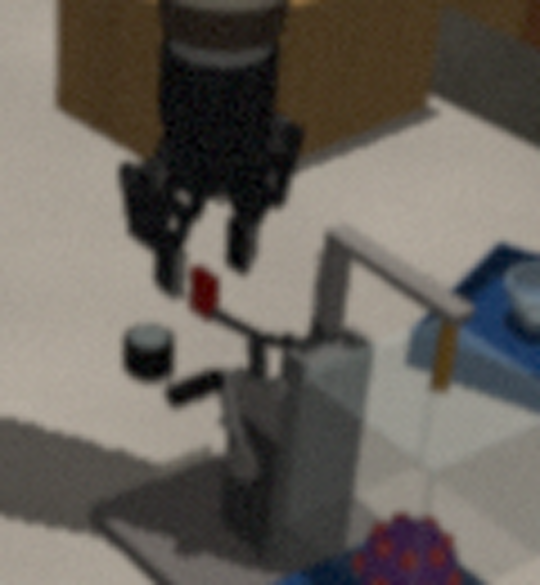

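View pics/top3.png

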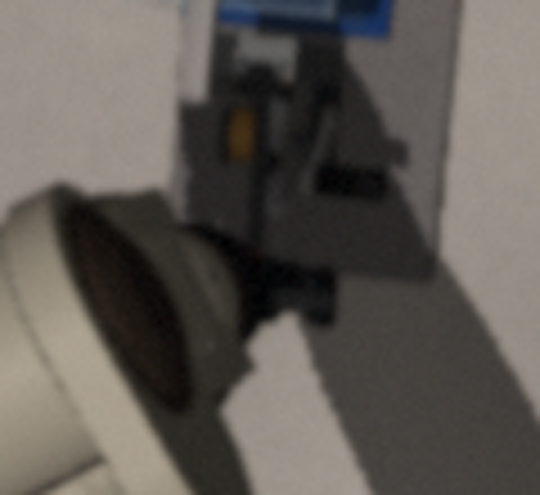

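```bash
python3 - <<'E'
from h import *
c=camera('scene')
f=lambda x,y:(300+(x+.5)/4.5-.5,70+(y+.5)/4.5-.5)
for q in((168,280),(172,288),(240,262),(236,250),(204,280),(204,300),(210,305)):print(q,atdepth(c,*f(*q),r=0))
K=np.array(c['K'])
def pr(X):
    X=np.array(X,float)
    p=cv2.projectPoints(X[None],cv2.Rodrigues(np.array(c['R']))[0],np.array(c['t']),K,np.array([c['k1'],0,0,0.]))[0].ravel()
    return (p-[300,70]+.5)*4.5-.5
for X in([.4534,.249,.173],[.4534,.249,.19],[.4534,.249,.156],[.4522,.2755,.155],[.4522,.2245,.155],[.4522,.2245,.165]):print(X,pr(X))
E
```

```text
(168, 280) [0.46281427 0.2096739  0.20293182]
(172, 288) [0.46048207 0.21585321 0.19323247]
(240, 262) [0.46012371 0.27778973 0.19022417]
(236, 250) [0.4584257  0.27467845 0.19997702]
(204, 280) [0.45722811 0.24787062 0.18573989]
(204, 300) [0.45770038 0.24879468 0.16970073]
(210, 305) [0.46740341 0.24539865 0.17196568]
[0.4534, 0.249, 0.173] [200.33311761 293.06731878]
[0.4534, 0.249, 0.19] [201.87380259 271.65574219]
[0.4534, 0.249, 0.156] [198.81692871 314.11590811]
[0.4522, 0.2755, 0.155] [226.06733636 301.93611956]
[0.4522, 0.2245, 0.155] [170.72035901 326.50185935]
[0.4522, 0.2245, 0.165] [171.47368996 314.12520342]
```

Call:
{"api": "arm_command", "payload": {
  "increments": [
    [[0,0,0],0],
    [[0,0,0],0],
    [[0,0,0],0]
  ],
  "claw": 0.45
}}

```text
time: 9.85
ee_pos: [0.4535, 0.2507, 0.1695]
tcp_rot: [179.1, 0.2, 86.1]
wrist_force: [-0.1, -0.2, -0.5]
opening: 0.0234
```

```bash
python3 go.py .453 .249 .168; python3 - <<'E'
from h import *
for n in('scene',):
    c=camera(n)
    b=(300,420,70,200) if n=='scene' else (160,280,190,300)
    cv2.imwrite(f'pics/{n}4.png',cv2.resize(c['frame'][b[2]:b[3],b[0]:b[1],::-1],None,fx=4.5,fy=4.5,interpolation=cv2.INTER_CUBIC))
E
```

```text
9.85 [0.4535 0.2507 0.1695] [179.08   0.21  86.05] [-0.1 -0.2 -0.5] 0.0234
(array([-0.07, -0.02,  0.06]), np.float64(0.01))
```

View pics/scene4.png

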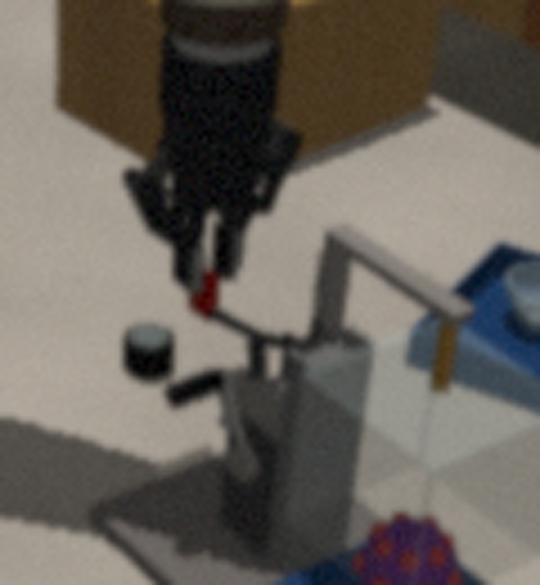

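Call:
{"api": "arm_command", "payload": {
  "increments": [
    [[-0.05,0,0.15],0],
    [[-0.05,0,0.3],0],
    [[-0.05,0,0.3],0]
  ]
}}

```text
time: 10.2
ee_pos: [0.4533, 0.2491, 0.161]
tcp_rot: [179.1, 0.3, 86.1]
wrist_force: [-0.6, 0.2, 0.7]
opening: 0.0234
```

Call:
{"api": "arm_command", "payload": {
  "increments": [
    [[0,0,0],0],
    [[0,0,0],0],
    [[0,0,0],0],
    [[0,0,0],0]
  ],
  "claw": 1.0,
  "force": 25
}}

```text
time: 10.6
ee_pos: [0.4532, 0.25, 0.161]
tcp_rot: [179.2, 0.2, 86.1]
wrist_force: [-0.7, 5.4, -1.3]
opening: 0.0089
```

```bash
python3 go.py .453 .249 .168; python3 - <<'E'
from h import *
for n in('scene',):
    c=camera(n)
    b=(300,420,70,200) if n=='scene' else (160,280,190,300)
    cv2.imwrite(f'pics/{n}5.png',cv2.resize(c['frame'][b[2]:b[3],b[0]:b[1],::-1],None,fx=4.5,fy=4.5,interpolation=cv2.INTER_CUBIC))
E
```

```text
10.6 [0.4532 0.25   0.161 ] [1.7916e+02 1.5000e-01 8.6070e+01] [-0.7  5.4 -1.3] 0.0089
(array([-0.04, -0.  , -0.28]), np.float64(0.01))
```

View pics/scene5.png

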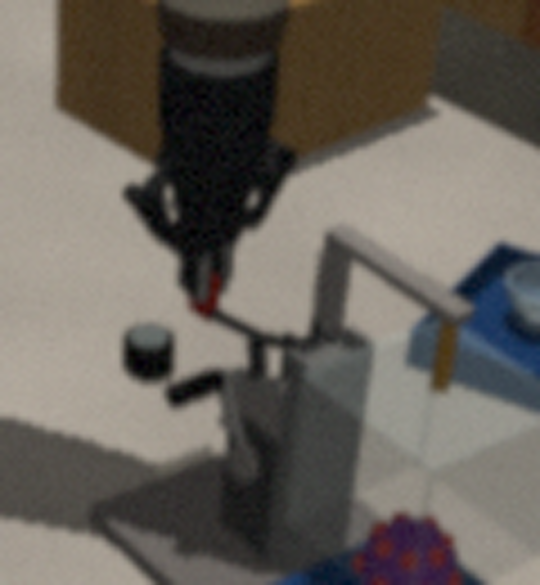

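Call:
{"api": "arm_command", "payload": {
  "increments": [
    [[0.05,0,-0.25],0],
    [[0.05,0,-0.5],0],
    [[0.05,0,-0.8],0],
    [[0.05,0,-1.1],0],
    [[0.05,0,-1.4],0]
  ]
}}

```text
time: 11.15
ee_pos: [0.4544, 0.2503, 0.1962]
tcp_rot: [179.0, 0.3, 86.0]
wrist_force: [13.7, -5.6, -6.7]
opening: 0.0091
```

```bash
python3 go.py; cat > look.py <<'E'
import sys
from h import *
c=camera('scene');b=(300,440,70,215)
cv2.imwrite(f'pics/{sys.argv[1]}.png',cv2.resize(c['frame'][b[2]:b[3],b[0]:b[1],::-1],None,fx=4,fy=4,interpolation=cv2.INTER_CUBIC))
E
python3 look.py s6
```

```text
11.15 [0.4544 0.2503 0.1962] [178.98   0.28  85.98] [13.7 -5.6 -6.7] 0.0091
```

View pics/s6.png

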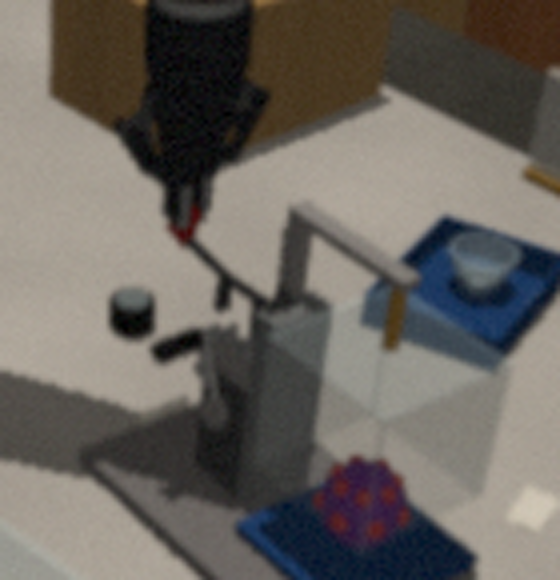

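Call:
{"api": "arm_command", "payload": {
  "increments": [
    [[-0.02,0.05,0],0],
    [[-0.02,0.05,0],0],
    [[-0.02,0.05,0],0],
    [[-0.02,0.05,0],0],
    [[-0.02,0.05,0],0]
  ]
}}

```text
time: 11.7
ee_pos: [0.4547, 0.2501, 0.1974]
tcp_rot: [179.1, 0.2, 86.0]
wrist_force: [-4.5, 1.8, -1.3]
opening: 0.0094
```

Call:
{"api": "arm_command", "payload": {
  "increments": [
    [[0,0,0],0],
    [[0,0,0],0],
    [[0,0,0],0],
    [[0,0,0],0],
    [[0,0,0],0]
  ]
}}

```text
time: 12.2
ee_pos: [0.4546, 0.2501, 0.1974]
tcp_rot: [179.1, 0.2, 86.0]
wrist_force: [-0.3, 1.2, -2.3]
opening: 0.0092
```

```bash
python3 go.py;python3 look.py s7
```

```text
12.2 [0.4546 0.2501 0.1974] [179.08   0.23  86.  ] [-0.3  1.2 -2.3] 0.0092
```

View pics/s7.png

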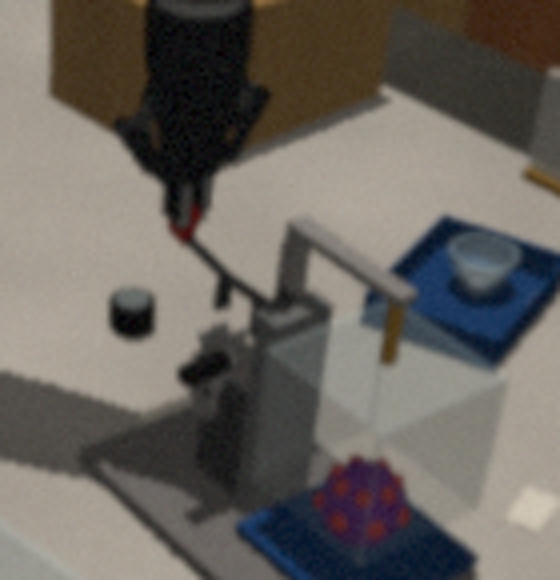

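The cover is sinking: the bridge's near end moved from (410,275) to (410,292). Contact forces are small. I'll hold still.

Call:
{"api": "arm_command", "payload": {
  "increments": [
    [[0,0,0],0],
    [[0,0,0],0],
    [[0,0,0],0],
    [[0,0,0],0],
    [[0,0,0],0]
  ]
}}

```text
time: 12.75
ee_pos: [0.4546, 0.2501, 0.1974]
tcp_rot: [179.1, 0.2, 86.0]
wrist_force: [-0.5, 0.7, -2.3]
opening: 0.0092
```

Call:
{"api": "arm_command", "payload": {
  "increments": [
    [[0,0,0],0],
    [[0,0,0],0],
    [[0,0,0],0],
    [[0,0,0],0],
    [[0,0,0],0]
  ]
}}

```text
time: 13.25
ee_pos: [0.4546, 0.2501, 0.1974]
tcp_rot: [179.1, 0.2, 86.0]
wrist_force: [-0.2, 0.4, -2.3]
opening: 0.0089
```

Call:
{"api": "arm_command", "payload": {
  "increments": [
    [[0,0,0],0],
    [[0,0,0],0],
    [[0,0,0],0],
    [[0,0,0],0],
    [[0,0,0],0]
  ]
}}

```text
time: 13.75
ee_pos: [0.4546, 0.2501, 0.1974]
tcp_rot: [179.1, 0.2, 86.0]
wrist_force: [0.0, 0.8, -1.9]
opening: 0.0092
```

Call:
{"api": "arm_command", "payload": {
  "increments": [
    [[0,0,0],0],
    [[0,0,0],0],
    [[0,0,0],0],
    [[0,0,0],0],
    [[0,0,0],0]
  ]
}}

```text
time: 14.25
ee_pos: [0.4546, 0.2501, 0.1975]
tcp_rot: [179.1, 0.2, 86.0]
wrist_force: [-1.7, 0.6, -1.9]
opening: 0.0093
```

Call:
{"api": "arm_command", "payload": {
  "increments": [
    [[0,0,0],0],
    [[0,0,0],0],
    [[0,0,0],0],
    [[0,0,0],0],
    [[0,0,0],0]
  ]
}}

```text
time: 14.75
ee_pos: [0.4547, 0.2501, 0.1975]
tcp_rot: [179.1, 0.2, 86.0]
wrist_force: [0.6, 1.0, -2.0]
opening: 0.0091
```

Call:
{"api": "arm_command", "payload": {
  "increments": [
    [[0,0,0],0],
    [[0,0,0],0],
    [[0,0,0],0],
    [[0,0,0],0],
    [[0,0,0],0]
  ]
}}

```text
time: 15.25
ee_pos: [0.4546, 0.2501, 0.1975]
tcp_rot: [179.1, 0.2, 86.0]
wrist_force: [-0.8, 1.2, -2.9]
opening: 0.0093
```

```bash
python3 go.py;python3 look.py s8; python3 - <<'E'
from h import *
c=camera('top');T=lambda x,y:(180+(x+.5)/4.5-.5,135+(y+.5)/4.5-.5)
for q in((120,125),(115,250),(170,180),(220,110)):print(atdepth(c,*T(*q)))
E
```

```text
15.25 [0.4546 0.2501 0.1975] [179.08   0.23  86.01] [-0.8  1.2 -2.9] 0.0093
[0.67565857 0.2814482  0.15408868]
[0.60440143 0.28262644 0.15243543]
[0.64502675 0.25251459 0.15199358]
[0.68539476 0.22466271 0.15462544]
```

View pics/s8.png

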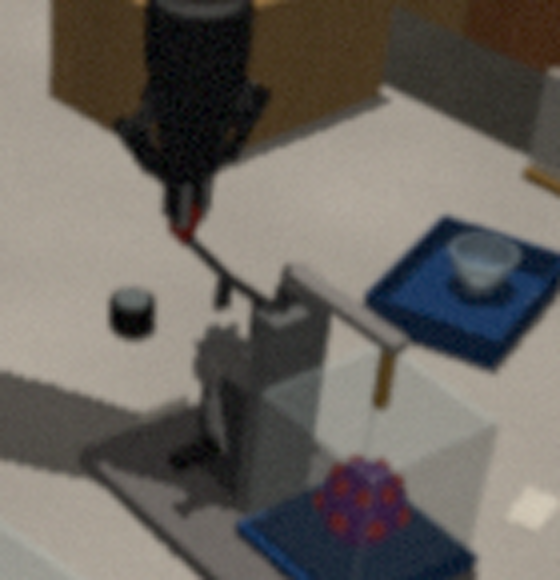

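The cover top is at about 0.153 m, nearly down. I'll hold longer until it stops changing.

Call:
{"api": "arm_command", "payload": {
  "increments": [
    [[0,0,0],0],
    [[0,0,0],0],
    [[0,0,0],0],
    [[0,0,0],0],
    [[0,0,0],0]
  ]
}}

```text
time: 15.85
ee_pos: [0.4546, 0.2501, 0.1974]
tcp_rot: [179.1, 0.2, 86.0]
wrist_force: [0.2, -0.1, -3.4]
opening: 0.0093
```

Call:
{"api": "arm_command", "payload": {
  "increments": [
    [[0,0,0],0],
    [[0,0,0],0],
    [[0,0,0],0],
    [[0,0,0],0],
    [[0,0,0],0]
  ]
}}

```text
time: 16.35
ee_pos: [0.4546, 0.2501, 0.1975]
tcp_rot: [179.1, 0.2, 86.0]
wrist_force: [-0.6, 0.9, -2.1]
opening: 0.0091
```

```bash
cat > ht.py <<'E'
from h import *
c=camera('top');T=lambda x,y:(180+(x+.5)/4.5-.5,135+(y+.5)/4.5-.5)
z=[atdepth(c,*T(x,y))[2] for x in range(130,230,10) for y in range(100,210,10)]
print(get_obs()['time'],np.percentile(z,[20,50,80]))
E
python3 ht.py; python3 look.py s9
```

```text
16.4 [0.14841657 0.14962109 0.15783255]
```

Call:
{"api": "arm_command", "payload": {
  "increments": [
    [[0,0,0],0],
    [[0,0,0],0],
    [[0,0,0],0],
    [[0,0,0],0],
    [[0,0,0],0]
  ]
}}

```text
time: 16.95
ee_pos: [0.4546, 0.2501, 0.1974]
tcp_rot: [179.1, 0.2, 86.0]
wrist_force: [-0.8, 0.7, -1.9]
opening: 0.0095
```

Call:
{"api": "arm_command", "payload": {
  "increments": [
    [[0,0,0],0],
    [[0,0,0],0],
    [[0,0,0],0],
    [[0,0,0],0],
    [[0,0,0],0]
  ]
}}

```text
time: 17.45
ee_pos: [0.4546, 0.2501, 0.1974]
tcp_rot: [179.1, 0.2, 86.0]
wrist_force: [-0.2, 1.1, -2.2]
opening: 0.0094
```

```bash
python3 ht.py; python3 look.py s10; python3 -c "
import cv2,numpy as np
a,b,d=[cv2.imread(f'pics/{n}.png').astype(int) for n in('s8','s9','s10')]
print(abs(a-b)[200:500,180:500].mean(),abs(b-d)[200:500,180:500].mean())"
```

```text
17.5 [0.14828638 0.14933886 0.15608392]
4.441645833333333 1.9065902777777777
```

View pics/s10.png

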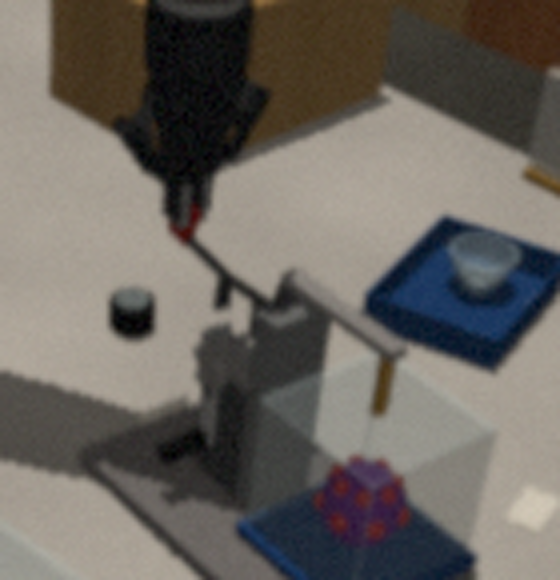

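The cover has stopped at 0.1495 m, so it is fully down. Now I'll lower the pawl.

Call:
{"api": "arm_command", "payload": {
  "increments": [
    [[0,0,0.25],0],
    [[0,0,0.5],0],
    [[0,-0.02,0.75],0],
    [[0,-0.03,1.0],0],
    [[0,-0.03,1.0],0]
  ]
}}

```text
time: 18.05
ee_pos: [0.4535, 0.2502, 0.1737]
tcp_rot: [179.1, 0.2, 86.0]
wrist_force: [-9.1, -0.8, 9.7]
opening: 0.0095
```

Call:
{"api": "arm_command", "payload": {
  "increments": [
    [[0,0,0.1],0],
    [[0,0,0.2],0],
    [[0,-0.02,0.3],0],
    [[0,-0.02,0.4],0],
    [[0,-0.02,0.4],0]
  ]
}}

```text
time: 18.55
ee_pos: [0.4532, 0.2502, 0.1634]
tcp_rot: [179.1, 0.2, 86.0]
wrist_force: [-1.6, 1.2, 1.1]
opening: 0.0091
```

```bash
python3 ht.py; python3 look.py s11
```

```text
18.6 [0.14834207 0.14932407 0.15638332]
```

View pics/s11.png

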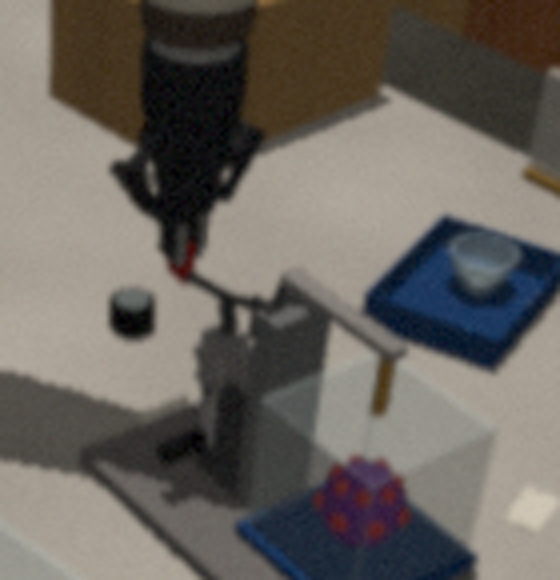

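Call:
{"api": "arm_command", "payload": {
  "increments": [
    [[0,0,0.05],0],
    [[0,0,0.1],0],
    [[0,0,0.1],0]
  ]
}}

```text
time: 18.95
ee_pos: [0.4532, 0.2502, 0.1611]
tcp_rot: [179.1, 0.2, 86.0]
wrist_force: [-2.5, 1.0, 3.4]
opening: 0.0094
```

Call:
{"api": "arm_command", "payload": {
  "increments": [
    [[0,0,0],0],
    [[0,0,0],0],
    [[0,0,0],0],
    [[0,0,0],0],
    [[0,0,0],0]
  ],
  "claw": -0.2
}}

```text
time: 19.45
ee_pos: [0.4532, 0.2502, 0.161]
tcp_rot: [179.1, 0.2, 86.0]
wrist_force: [0.9, -0.2, -0.9]
opening: 0.0512
```

```bash
python3 go.py; python3 look.py s12
```

```text
19.45 [0.4532 0.2502 0.161 ] [1.7908e+02 1.6000e-01 8.6030e+01] [ 0.9 -0.2 -0.9] 0.0512
```

View pics/s12.png

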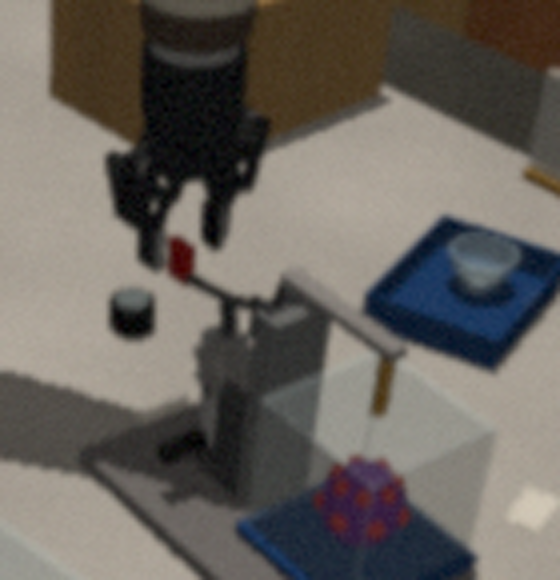

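The tab is free at crop (180,259), which is full-frame (345,135), the same place as at the start. I'll withdraw straight up.

Call:
{"api": "arm_command", "payload": {
  "increments": [
    [[0,0,-0.7],0],
    [[0,0,-1.6],0],
    [[0,0,-2.6],0],
    [[0,0,-3.6],0],
    [[0,0,-4.4],0]
  ]
}}

```text
time: 20.0
ee_pos: [0.4516, 0.2507, 0.2726]
tcp_rot: [179.0, 0.1, 86.0]
wrist_force: [1.1, 0.9, -0.7]
opening: 0.0511
```

Call:
{"api": "arm_command", "payload": {
  "increments": [
    [[0,0,0],0],
    [[0,0,0],0],
    [[0,0,0],0],
    [[0,0,0],0],
    [[0,0,0],0]
  ]
}}

```text
time: 20.5
ee_pos: [0.4513, 0.2505, 0.2718]
tcp_rot: [179.1, 0.2, 86.0]
wrist_force: [-1.2, 0.1, -0.1]
opening: 0.0513
```

```bash
python3 go.py; python3 ht.py; python3 - <<'E'
from h import *
c=camera('scene');cv2.imwrite('pics/s13.png',c['frame'][:,:,::-1])
f=c['frame'].astype(int)
for u0,u1,v0,v1 in((335,357,122,146),(218,238,180,206)):
    g=f[v0:v1,u0:u1];m=(g[...,0]>60)&(g[...,0]>2.2*g[...,1])&(g[...,0]>2.2*g[...,2]);v,u=np.nonzero(m)
    print(len(u),u.mean()+u0,v.mean()+v0)
    b=cv2.imread('pics/scene0.png')[v0:v1,u0:u1,::-1].astype(int);m=(b[...,0]>60)&(b[...,0]>2.2*b[...,1])&(b[...,0]>2.2*b[...,2]);v,u=np.nonzero(m);print(' before',len(u),u.mean()+u0,v.mean()+v0)
t=camera('top')
import pickle
b=cv2.imread('pics/top0.png')[:,:,::-1].astype(int)
print('green diff',abs(t['frame'].astype(int)-b)[130:250,330:410].mean(),'green cover top',atdepth(t,360,185),)
E
```

```text
20.5 [0.4513 0.2505 0.2718] [1.7909e+02 1.7000e-01 8.6030e+01] [-1.2  0.1 -0.1] 0.0513
20.55 [0.14827612 0.14941251 0.15469092]
38 344.92105263157896 134.28947368421052
 before 41 344.8780487804878 134.1951219512195
49 227.3469387755102 192.57142857142858
 before 50 227.42 192.56
green diff 4.820694444444444 green cover top [ 0.62205907 -0.10815236  0.22179605]
```

View pics/s13.png

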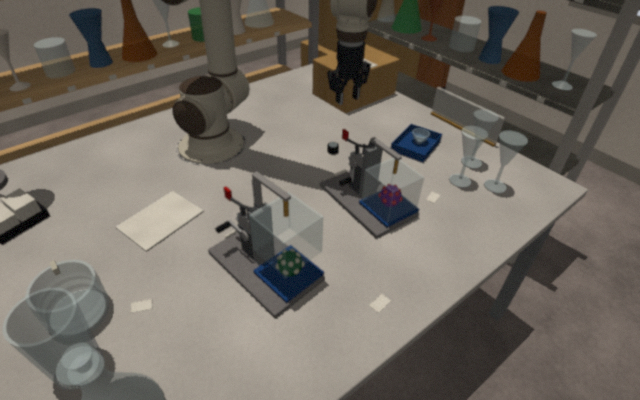

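The purple cover is down at (393,185) and its tab is back at (345,134). The green stand is unchanged and the gripper is clear, so I'll hand in.

```bash
python3 -c "
from workcell import job_done
print(job_done())"
```

```text
the job is handed in; nothing more can be done
None
```

The purple paperweight's cover is fully down and the pawl is back in the ratchet. I handed the job in at about 20.6 s of the 51 s allowed.

I gripped the red tab and raised it about 36 mm. I held it for about 6.5 s while the cover sank. Once the cover had stopped, I lowered the pawl, let go and withdrew straight up.

**Last checks:**
- **Cover:** its top stayed at 0.149–0.150 m in four readings over the last 4 s; fully down is 0.150 m.
- **Pawl:** the tab is within 0.1 pixel of where it started, so it is seated.
- **Green stand:** its tab has not moved and its cover is still raised, with its top at about 0.22 m.
- **Gripper:** it is open and about 0.1 m above the tab, with no contact force. The largest wrist force I read was about 16 N.

**What went wrong or disagreed:**
- **Joint 6 limit:** on the way in, joint 6 reached its limit and tilted the tool 3.5°. I took the grasp half a turn round instead, which left about 1° of tilt and cost about 6 s.
- **Fingertip height:** in the pictures the fingertips looked higher than the given dimensions suggest, so I went about 8 mm lower before closing.

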